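# Square up the glaze test tiles and pin them

## Robot

A 7-joint arm with a two-finger parallel gripper is mounted at the origin on the work surface. World frame = base frame: x ahead of the robot, y to its left, z up, the work surface at z = 0. Lengths are in m, angles in rad, forces in N, time in s.
With the tool pointing down it reaches from about 0.4 to 0.85 m from the base axis. Payload 4.4 kg.
Tool frame: the origin (TCP) lies midway between the tips of the shut fingers; the grasp point (between the pads) lies 19 mm behind it (bot.tcp_to_grasp is the distance from the TCP to the grasp point, in m); z points along the fingers, y is the line along which they close (so a half turn about z gives the same grasp; the last joint's range is limited). The gripper opens to 94 mm and grips with 3 to 60 N. Pads are 16 mm wide; open, the fingers measure 119 mm over their backs; the gripper's body (75 mm by 177 mm) begins 78 mm behind the grasp point.
Start: joints at [-1.413, 0.628, 0.038, 1.517, -0.027, 0.996, -0.02], TCP at [0.144, 0.634, 0.205] pointing down, gripper open.
Joint ranges: [-3.06, 3.06], [-0.37, 2.12], [-1.25, 1.32], [0.18, 2.47], [-1.1, 4.24], [0.23, 1.98], [-2.94, 2.94]. Speed limits (rad/s): [2.57, 2.57, 3.14, 3.14, 3.14, 3.14, 3.14].

## Interface

Orientations are given as a 3x3 rotation matrix whose columns are the frame's x, y, z axes.
In Python, from bench import readout, eyes, bot gives the robot as it stands.
- The arm moves only by the tool step_arm, never from a script. Its argument "rows" is one flat list of numbers, 7 for each row, row after row: the shift along the world's x, y, z as a fraction of full scale, then the turn, a rotation vector about the world's x, y, z as a fraction of full scale, then the opening, from -1 (shut) to 1 (fully open). In form: [dx, dy, dz, rx, ry, rz, grip, dx, dy, dz, rx, ry, rz, grip, ...]. A call has exactly 10 rows; each row is the pose to reach, as a shift and turn from the pose commanded when the call began, turning the shorter way round; what a row does not reach only later rows make up. Full scale, the value 1, is 150 mm for a shift and 180 degrees for a turn. A row lasts 1/12 s, in which the tool goes at most 41.7 mm and 7.16 degrees, less where a joint would pass 70% of its speed; a pose out of reach is approached as far as the arm can. A call with a number of a shift or a turn outside -1 to 1 is refused whole. A call with a gripper value outside its range is refused whole. The fingers move at their own pace and stop on an object; the grip force is fixed at half the most. Time passes only in rows, so rows that repeat a pose let the fingers close, or fill a call up. It gives the time, the measured TCP pose, the force, the opening and the grip force at its end, in the units of the state.
- readout.read_state(): the state, without advancing time (a new reading comes with each control period).
- eyes.snapshot(name): name is "scene" or "top" or "wrist"; returns a dict with "pixels" (480x640x3 uint8, blue, green, red), "z_map" (480x640 float32, m along the optical axis (not along the pixel's ray), 0 where there is no reading), "fovy" (degrees; the focal length in pixels is half the picture's height over the tangent of half this angle, whatever the lens; pixels are square), "cx", "cy" (the principal point, pixels), "extrinsics" (4x4, takes a point from camera to world coordinates). Camera axes: x right, y up, looking along -z (the intrinsics and any distortion apply to the point x, -y, -z); pixel columns grow to the right and rows downward; lengths in m; the calibration is good to about 2 mm. A picture is of the moment at which its call begins.
- bot.sign_off(): hands the job in; it is judged then, once.
The state is a dict: "time_s": time; "joints": joint angles; "joint_velocities": joint speeds; "joint_efforts": joint torques, N m; "eef_pos": TCP position; "eef_rot": TCP orientation; "force": force on the tool from outside, world axes, zero at the start; "moment": the same for the moment, N m; "finger_gap": finger opening in m; "gripper_force": force on a finger pad.
Only numpy, scipy, OpenCV 4.12 (cv2) and the standard library are available. Lean on these libraries where they do the work, as an engineer would, in place of code of your own. Each camera call takes 0.05 s, during which the arm holds its last target. There are 200 camera calls.

## Task

Tap the five stacked test tiles, without picking them up, gently home into the corner of the plywood tray until every tile is flush against both the side fence and the end stop. Then take the pick from its stand, put it down through the tiles' lined-up hanging holes until its collar rests on the top tile, and leave it standing there. Leave the cup, sieve and canister where they are.

Things in the scene. Friction and masses are not known exactly. Their poses are not given: they have to be found in the camera images.
- tile1: glazed stoneware test tile, 100 mm (its x) x 80 mm (its y) x 8 mm thick, about 100 g, slippery, lying flat; origin at the centre of its underside. A square 13 mm hanging hole goes through it, centred 34 mm from the origin towards its -x edge (the robot's side). Lowest of the five, on the tray floor.
- tile2: glazed stoneware test tile, 100 mm (its x) x 80 mm (its y) x 8 mm thick, about 100 g, slippery, lying flat; origin at the centre of its underside. A square 13 mm hanging hole goes through it, centred 34 mm from the origin towards its -x edge (the robot's side). Second from below.
- tile3: glazed stoneware test tile, 100 mm (its x) x 80 mm (its y) x 8 mm thick, about 100 g, slippery, lying flat; origin at the centre of its underside. A square 13 mm hanging hole goes through it, centred 34 mm from the origin towards its -x edge (the robot's side). Third from below.
- tile4: glazed stoneware test tile, 100 mm (its x) x 80 mm (its y) x 8 mm thick, about 100 g, slippery, lying flat; origin at the centre of its underside. A square 13 mm hanging hole goes through it, centred 34 mm from the origin towards its -x edge (the robot's side). Fourth from below.
- tile5: glazed stoneware test tile, 100 mm (its x) x 80 mm (its y) x 8 mm thick, about 100 g, slippery, lying flat; origin at the centre of its underside. A square 13 mm hanging hole goes through it, centred 34 mm from the origin towards its -x edge (the robot's side). Top of the stack, its upper face 50 mm above the table.
- tray: fixed plywood corner tray; origin on the table. Floor 10 mm thick, x -125 to +95, y -112 to +78 mm in its frame, open on its -x and -y sides. Across its +x end stands a dark wooden end stop (12 mm thick, y -66 to +58 mm, top at 54 mm), rigid, square to the fence. It is adjustable: its face, looking to -x, is somewhere from x = +35 to +65 mm; the setting is not listed, feel or see it
- fence (a point): point on the inner face (looking to the tray's -y) of the plywood side fence, at tray x 0, y +60 mm, 30 mm above the table; axes as the tray's. The rigid fence runs along the tray's x from -125 to +95 mm, its top 56 mm above the table. At the start the tiles are skewed by up to 0.2 rad and short of fence and stop
- tile5_hole (a point): centre of the top tile's hanging hole, in its upper face; axes as the tile's
- pick: pick tool, upright, 110 mm long, 50 g: orange silicone tip and steel shank 8 mm in diameter for the lowest 37 mm, then a steel collar 26 mm in diameter and 5 mm thick, then a round dark wooden handle 16 mm in diameter and 68 mm long. Origin at the tip's end, z up the handle. It starts hanging by its collar in the stand
- pick_collar (a point): centre of the underside of the pick's collar, 37 mm above its tip
- stand: grey plastic block 70 x 70 mm, 50 mm high, fixed, with a 13 mm hole through its middle in which the pick stands; origin under its centre
- canister: white plastic canister with a blue lid, 90 mm in diameter, 110 mm high, bystander; origin under its centre
- cup: white porcelain test cup, rim 80 mm across, 70 mm high, bystander; origin under its centre
- sieve: small steel sieve, bowl 84 mm across and 35 mm high, handle reaching 130 mm from the centre along its x, bystander; origin under the bowl's centre

How it is judged:
On the way, in this order (a step that is already met when the one before it is completed fails the run):
1. all five tiles flush against the fence and the end stop (x of end_stop in the frame of tile1 below 0.0585 m and y of each of tile1, tile2, tile3, tile4, tile5 in the frame of tray above 0.0175 m and angle between the x axis of each of tile1, tile2, tile3, tile4, tile5 and the x axis of tray, either way round below 0.04 rad and height (world z) of tile1 between 0.006 and 0.014 m and x of end_stop in the frame of tile2 below 0.0585 m and height (world z) of tile2 between 0.014 and 0.022 m and x of end_stop in the frame of tile3 below 0.0585 m and height (world z) of tile3 between 0.022 and 0.03 m and x of end_stop in the frame of tile4 below 0.0585 m and height (world z) of tile4 between 0.03 and 0.038 m and x of end_stop in the frame of tile5 below 0.0585 m and height (world z) of tile5 between 0.038 and 0.046 m), for 0.2 s.
2. the pick stands through the holes, its collar on the top tile (horizontal distance between pick_collar and tile5_hole below 0.005 m and z of pick_collar in the frame of tile5_hole between -0.003 and 0.003 m and angle between pick's own z axis and vertical below 0.08 rad), for 0.2 s.
At the end, for the whole second after the job is handed in: All five tiles lie flat in their order, each within 3 mm of the side fence and of the end stop and within 0.04 rad of the tray's direction; the pick stands upright in the hole (within 5 mm of the hole's centre, tilt under 0.08 rad) with its collar within 3 mm of the top tile; all at rest (all of step 2 and x of end_stop in the frame of tile1 below 0.059 m and y of each of tile1, tile2, tile3, tile4, tile5 in the frame of tray above 0.017 m and angle between the x axis of each of tile1, tile2, tile3, tile4, tile5 and the x axis of tray, either way round below 0.04 rad and height (world z) of tile1 between 0.006 and 0.014 m and x of end_stop in the frame of tile2 below 0.059 m and height (world z) of tile2 between 0.014 and 0.022 m and x of end_stop in the frame of tile3 below 0.059 m and height (world z) of tile3 between 0.022 and 0.03 m and x of end_stop in the frame of tile4 below 0.059 m and height (world z) of tile4 between 0.03 and 0.038 m and x of end_stop in the frame of tile5 below 0.059 m and height (world z) of tile5 between 0.038 and 0.046 m and linear speed of each of tile1, tile2, tile3, tile4, tile5, pick below 0.01 m/s); the robot touches nothing.
It fails at once if a tile is pressed by the fingers with more than 30 N (contact force between the fingers and tile1 above 30 N or contact force between the fingers and tile2 above 30 N or contact force between the fingers and tile3 above 30 N or contact force between the fingers and tile4 above 30 N or contact force between the fingers and tile5 above 30 N).
It fails at once if a tile is picked up (raised more than 10 mm) (height (world z) of tile1 above 0.02 m or height (world z) of tile2 above 0.028 m or height (world z) of tile3 above 0.036 m or height (world z) of tile4 above 0.044 m or height (world z) of tile5 above 0.052 m).
It fails at once if cup, sieve or canister is shifted by more than 25 mm or tipped (distance of any of cup, sieve, canister from where it was at the start of the episode above 0.025 m or angle between any of cup, sieve, canister's own z axis and vertical above 0.4 rad).
It also fails if it takes over 58 s, if anything falls off the work surface, if the arm or the gripper's body presses on something with over 40 N, if the wrist force passes 120 N, or if a joint passes its speed limit or range.

## Working session

There is one attempt and no reset: what is moved stays moved. The work goes in short steps, Python scripts to look and compute and a tool call to move; the robot and the scene stay as the last step left them, time stands still between calls to the robot, and variables do not carry over. Pictures are saved under pics/ and viewed, at most 10 in all, crops included, and the job is handed in when it is done.

Besides the shell and the picture viewer there is one more tool, called after "Request:" by a JSON object that holds its "api" and its "payload". step_arm: Moves the arm, as the interface text tells. Shift numbers are shares of 150 mm and turn numbers shares of 180 degrees, none past 1 either way. Its arguments: {"type":"object","properties":{"rows":{"type":"array"}},"required":["rows"]}

```bash
ls; mkdir -p pics
cat > h.py <<'E'
import numpy as np, cv2
from bench import readout, eyes, bot
def snap(n):
    s=eyes.snapshot(n); np.savez('/tmp/%s.npz'%n,**{k:np.asarray(v) for k,v in s.items()}); return s
def cloud(s):
    h,w=s['z_map'].shape; f=h/2/np.tan(np.radians(s['fovy'])/2)
    u,v=np.meshgrid(np.arange(w),np.arange(h)); z=s['z_map']
    P=np.stack([(u-s['cx'])/f*z,-(v-s['cy'])/f*z,-z,np.ones_like(z)],-1)
    return (P@np.asarray(s['extrinsics']).T)[...,:3]
def ray(s,u,v,h):
    f=240/np.tan(np.radians(s['fovy'])/2); E=np.asarray(s['extrinsics'])
    d=E[:3,:3]@np.array([(u-s['cx'])/f,-(v-s['cy'])/f,-1]); o=E[:3,3]
    return o+d*(h-o[2])/d[2]
E
python3 - <<'E'
from h import *
for n in ['scene','top']:
    s=snap(n); cv2.imwrite('pics/%s0.png'%n,s['pixels']); print(n,s['fovy'],s['cx'],s['cy'],np.round(s['extrinsics'],3).tolist())
    print([k for k in s])
st=readout.read_state(); print(st)
E
```

```text
pics
scene 57.66017789075967 317.7150000487351 235.86018032085187 [[-0.739, -0.493, 0.46, 0.896], [0.674, -0.535, 0.51, 0.386], [-0.006, 0.686, 0.727, 0.612], [0.0, 0.0, 0.0, 1.0]]
['pixels', 'z_map', 'fovy', 'cx', 'cy', 'extrinsics']
top 42.558250755803705 330.3721670826878 239.91433658780468 [[0.014, 0.989, -0.146, 0.367], [-1.0, 0.013, -0.011, -0.021], [-0.01, 0.146, 0.989, 1.478], [0.0, 0.0, 0.0, 1.0]]
['pixels', 'z_map', 'fovy', 'cx', 'cy', 'extrinsics']
{'time_s': 0.1, 'joints': array([-1.41283291,  0.62926288,  0.03843383,  1.51821948, -0.02700138,
        0.99630159, -0.0199983 ]), 'joint_velocities': array([ 0.00163266, -0.00167088,  0.00090292, -0.00286067,  0.00091724,
       -0.00086201,  0.00020801]), 'joint_efforts': array([ 1.84626238e-03, -5.50797093e+01,  1.14702355e+00, -1.87119770e+01,
       -5.21447102e-02,  1.92463462e-02,  7.06286664e-05]), 'eef_pos': array([0.14406977, 0.63323965, 0.2046554 ]), 'eef_rot': array([[-9.75071668e-01,  2.21889859e-01, -3.62954791e-04],
       [ 2.21890156e-01,  9.75070299e-01, -1.63396561e-03],
       [-8.65396294e-06, -1.67376967e-03, -9.99998599e-01]]), 'force': array([ 0.03955448, -0.18416513, -0.41143506]), 'moment': array([ 0.02865771,  0.00795238, -0.00890748]), 'gripper_force': 0.0, 'finger_gap': 0.09404336020254266}
```

View pics/top0.png

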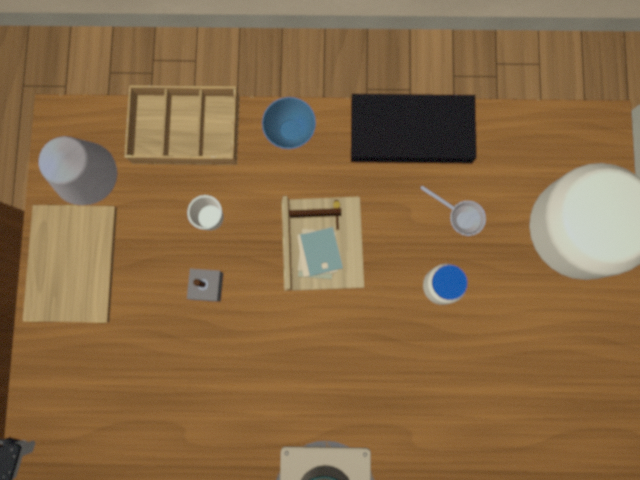

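View pics/scene0.png

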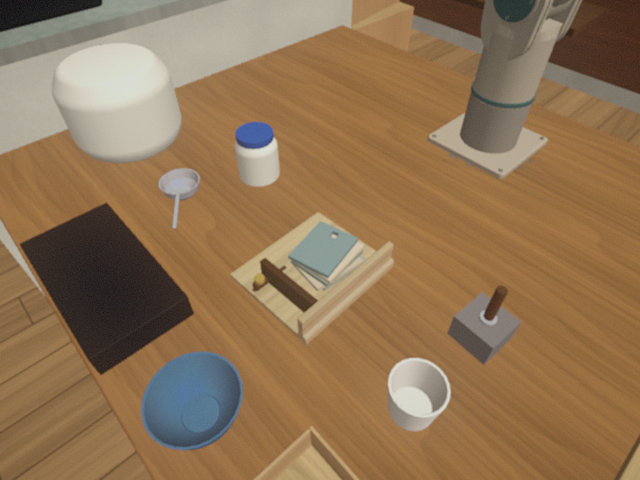

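The top view shows the fence as the left strip at u≈287, the dark end stop at (315,212), the tiles at (320,252) and the pick in its stand at (203,285). The cup is at (205,213), the sieve at (468,217) and the canister at (445,284). The scene view agrees, with the top tile's hole at (334,236).

```bash
cat > m.py <<'E'
from h import *
import sys
def rect(mask,s,h):
    cs,_=cv2.findContours(mask.astype(np.uint8),0,2); c=max(cs,key=cv2.contourArea)
    P=np.array([ray(s,u,v,h)[:2] for u,v in c[:,0]],np.float32)
    r=cv2.minAreaRect(P*1000); return r,np.round(cv2.boxPoints(r),1).tolist()
for n in ['top','scene']:
    s=snap(n); C=cloud(s); b,g,r=[s['pixels'][...,i].astype(int) for i in range(3)]
    box=(C[...,0]>.3)&(C[...,0]<.75)&(C[...,1]>-.15)&(C[...,1]<.15)
    teal=box&(b-r>20)&(C[...,2]<.08)&(C[...,2]>.03); print(n,'tile5 z',np.median(C[teal][:,2]),*rect(teal,s,np.median(C[teal][:,2])))
    dark=box&(r<90)&(C[...,2]>.03)&(C[...,2]<.1); z=np.percentile(C[dark][:,2],90); print('stop z',z,*rect(dark&(C[...,2]>z-.012),s,z))
    fen=box&(C[...,2]>.047)&(C[...,2]<.065)&(r>120)&(r-b>20); z=np.median(C[fen][:,2]); print('fence',z,*rect(fen,s,z))
    k=(C[...,1]>.2)&(C[...,1]<.45)&(C[...,0]>.25)&(C[...,0]<.5)
    st=k&(C[...,2]>.04)&(C[...,2]<.06); print('stand',np.median(C[st][:,2]),*rect(st,s,np.median(C[st][:,2])))
    hd=k&(C[...,2]>.07)&(C[...,2]<.15)
    if hd.any():
        Q=C[hd]; print('handle',Q.min(0),Q.max(0),np.median(Q,0)); t=Q[Q[:,2]>Q[:,2].max()-.006]; print('handle top',t.mean(0),len(t))
    co=k&(r>140)&(abs(r-b)<25)&(C[...,2]>.045); 
    if co.any(): print('collar',np.median(C[co],0),co.sum())
    hm=teal.astype(np.uint8); cs,hi=cv2.findContours(hm,2,2)
    for c,q in zip(cs,hi[0]):
        if q[3]>=0 and len(c)>3:
            (u,v),_=cv2.minEnclosingCircle(c); print('hole px',u,v,ray(s,u,v,.05))
    flo=box&(C[...,2]>.006)&(C[...,2]<.02)&(r-b>20); print('floor',np.median(C[flo][:,2]))
E
python3 m.py
```

```text
top tile5 z 0.04983253941691079 ((552.9520263671875, 17.430770874023438), (64.79532623291016, 68.76192474365234), 19.402528762817383) [[511.0, 39.099998474121094], [533.7999877929688, -25.799999237060547], [594.9000244140625, -4.199999809265137], [572.0999755859375, 60.599998474121094]]
stop z 0.05720191209696546 ((642.9924926757812, 34.095726013183594), (9.95876407623291, 119.73816680908203), 3.2328381538391113) [[634.5999755859375, 93.5999984741211], [641.4000244140625, -26.0], [651.2999877929688, -25.399999618530273], [644.5999755859375, 94.19999694824219]]
fence 0.05555198480868473 ((573.26025390625, 98.81106567382812), (219.61404418945312, 12.506430625915527), 3.1594109535217285) [[463.29998779296875, 99.0], [464.0, 86.5], [683.2000122070312, 98.5999984741211], [682.5999755859375, 111.0999984741211]]
stand 0.050195392844169406 ((468.39971923828125, 288.9081726074219), (72.83687591552734, 65.30127716064453), 87.00955200195312) [[433.8999938964844, 254.1999969482422], [499.1000061035156, 250.8000030517578], [502.8999938964844, 323.6000061035156], [437.70001220703125, 327.0]]
handl
[... 2254 characters left out ...]
8961652 0.00396276 0.05      ]
  return _methods._mean(a, axis=axis, dtype=dtype,
  ret = ret.dtype.type(ret / rcount)
Traceback (most recent call last):
  File "m.py", line 10, in <module>
    teal=box&(b-r>20)&(C[...,2]<.08)&(C[...,2]>.03); print(n,'tile5 z',np.median(C[teal][:,2]),*rect(teal,s,np.median(C[teal][:,2])))
                                                                                                ~~~~^^^^^^^^^^^^^^^^^^^^^^^^^^^^^^^^
  File "m.py", line 4, in rect
    cs,_=cv2.findContours(mask.astype(np.uint8),0,2); c=max(cs,key=cv2.contourArea)
                                                        ~~~^^^^^^^^^^^^^^^^^^^^^^^^
ValueError: max() iterable argument is empty
```

```bash
cat > t.py <<'E'
from h import *
import sys
a=np.radians(3.2); R=np.array([[np.cos(a),-np.sin(a)],[np.sin(a),np.cos(a)]])
for n in ['top','scene']:
    s=snap(n); C=cloud(s); Q=C[...,:2]-np.array([.573,.0926]); T=Q@R
    # T: x along fence, y=0 at inner face
    m=(T[...,0]>-.13)&(T[...,0]<.058)&(T[...,1]>-.16)&(T[...,1]<-.004)&(C[...,2]>.0135)&(C[...,2]<.053)
    print(n,'all tiles  tray x %s y %s'%tuple(np.round(np.percentile(T[m],[.5,99.5],0).T,4)))
    for lo,hi in [(.046,.053),(.038,.045),(.03,.037),(.022,.029),(.0145,.021)]:
        k=m&(C[...,2]>lo)&(C[...,2]<hi)
        if k.sum()>15: print(lo,k.sum(),np.round(np.percentile(T[k],[1,99],0).T,4).tolist(),np.round(cv2.minAreaRect((T[k]*1000).astype(np.float32)),1) if 0 else cv2.minAreaRect((T[k]*1000).astype(np.float32)))
    d=(s['pixels'].max(-1)<80)&(C[...,2]>.02)&(C[...,2]<.06)&(T[...,0]>0)&(T[...,0]<.1)&(abs(T[...,1]+.06)<.07); print('stop tray x',np.percentile(T[d],[2,10,50,90,98],0)[:,0],cv2.minAreaRect((T[d&(C[...,2]>.048)]*1000).astype(np.float32)))
p=readout.read_state(); 
for nm,(x,y) in dict(corner=(0,0)).items(): print(np.array([.573,.0926])+R@[x,y])
E
python3 t.py
```

```text
top all tiles  tray x [-0.1074  0.0553] y [-0.1583 -0.0064]
0.046 1057 [[-0.076, 0.0265], [-0.1171, -0.0283]] ((-25.606658935546875, -67.52931213378906), (100.26396942138672, 92.5389404296875), 10.896973609924316)
0.038 243 [[-0.0795, 0.0218], [-0.1118, -0.0208]] ((-25.760154724121094, -68.94490051269531), (103.2162857055664, 89.33942413330078), 6.189680099487305)
0.03 29 [[-0.077, 0.0316], [-0.109, -0.0185]] ((-25.3116397857666, -68.14681243896484), (92.64213562011719, 104.86277770996094), 83.3388442993164)
0.022 76 [[-0.0804, 0.0324], [-0.1129, -0.0174]] ((-22.922569274902344, -69.75372314453125), (93.97610473632812, 124.17626953125), 81.13980865478516)
0.0145 275 [[-0.1083, 0.0568], [-0.1587, -0.0062]] ((-25.640777587890625, -82.05193328857422), (166.77015686035156, 154.77346801757812), 0.3113482594490051)
stop tray x [0.063427   0.06385367 0.06498198 0.06845146 0.06988322] ((66.7281265258789, -62.302101135253906), (7.969577789306641, 115.16352081298828), 0.248111292719841)
scene all tiles  tray x [-0.081   0.0316] y [-0.1244 -0.0178]
0.046 2042 [[-0.0778, 0.0273], [-0.1171, -0.02
[... 212 characters left out ...]
455810547, 83.02497863769531), 5.913980484008789)
0.03 181 [[-0.0791, 0.0253], [-0.1005, -0.0206]] ((-9.551765441894531, -40.31925582885742), (63.96037292480469, 127.07213592529297), 55.19179153442383)
0.022 341 [[-0.0668, 0.0329], [-0.0994, -0.0174]] ((-7.674800872802734, -42.387298583984375), (69.35375213623047, 128.78701782226562), 51.312625885009766)
0.0145 123 [[-0.0802, 0.0309], [-0.1068, -0.0175]] ((-28.426509857177734, -61.62675094604492), (81.34965515136719, 113.71715545654297), 82.47685241699219)
stop tray x [0.07340249 0.07378508 0.07434778 0.07490937 0.07522377] ((74.3209457397461, -61.49632263183594), (1.8098516464233398, 115.18739318847656), 0.14144913852214813)
[0.573  0.0926]
```

Request:
{"api": "step_arm", "payload": {"rows": [0.25, -0.25, 0, 0, 0, -0.039, -0.2, 0.5, -0.5, 0, 0, 0, -0.078, -0.2, 0.75, -0.75, 0, 0, 0, -0.117, -0.2, 0.95, -0.95, 0, 0, 0, -0.156, -0.2, 0.95, -1, 0, 0, 0, -0.195, -0.2, 0.95, -1, 0, 0, 0, -0.234, -0.2, 0.95, -1, 0, 0, 0, -0.273, -0.2, 0.95, -1, 0, 0, 0, -0.31, -0.2, 0.95, -1, 0, 0, 0, -0.35, -0.2, 0.95, -1, 0, 0, 0, -0.389, -0.2]}}

```text
time_s: 1.13
eef_pos: [0.2868, 0.4838, 0.2056]
eef_rot: [[-0.118, 0.993, -0.0], [0.993, 0.118, 0.0], [0.0, -0.0, -1.0]]
force: [0.2, 0.1, 0.3]
finger_gap: 0.038
gripper_force: 0.0
```

Request:
{"api": "step_arm", "payload": {"rows": [0.23, -0.25, 0, 0, 0, -0.02, 0.1, 0.46, -0.5, 0, 0, 0, -0.02, 0.1, 0.69, -0.75, 0, 0, 0, -0.02, 0.1, 0.9, -1, 0, 0, 0, -0.02, 0.1, 0.9, -1, 0, 0, 0, -0.02, 0.1, 0.9, -1, 0, 0, 0, -0.02, 0.1, 0.9, -1, 0, 0, 0, -0.02, 0.1, 0.9, -1, 0, 0, 0, -0.02, 0.1, 0.9, -1, 0, 0, 0, -0.02, 0.1, 0.9, -1, 0, 0, 0, -0.02, 0.1]}}

```text
time_s: 1.97
eef_pos: [0.4205, 0.3354, 0.2053]
eef_rot: [[-0.065, 0.998, -0.001], [0.998, 0.065, 0.0], [0.0, -0.001, -1.0]]
force: [-0.5, 0.6, -0.1]
finger_gap: 0.0516
gripper_force: 0.0
```

Request:
{"api": "step_arm", "payload": {"rows": [0.23, -0.25, 0, 0, 0, 0, 0.1, 0.46, -0.5, 0, 0, 0, 0, 0.1, 0.69, -0.75, 0, 0, 0, 0, 0.1, 0.92, -1, 0, 0, 0, 0, 0.1, 0.92, -1, 0, 0, 0, 0, 0.1, 0.92, -1, 0, 0, 0, 0, 0.1, 0.92, -1, 0, 0, 0, 0, 0.1, 0.92, -1, 0, 0, 0, 0, 0.1, 0.92, -1, 0, 0, 0, 0, 0.1, 0.92, -1, 0, 0, 0, 0, 0.1]}}

```text
time_s: 2.8
eef_pos: [0.5585, 0.1862, 0.2054]
eef_rot: [[-0.066, 0.998, -0.001], [0.998, 0.066, 0.001], [0.001, -0.001, -1.0]]
force: [-0.2, 0.4, 0.1]
finger_gap: 0.0515
gripper_force: 0.0
```

Request:
{"api": "step_arm", "payload": {"rows": [0, -0.25, 0, 0, 0, 0, 0.1, 0, -0.5, 0, 0, 0, 0, 0.1, 0, -0.75, 0, 0, 0, 0, 0.1, 0, -1, 0, 0, 0, 0, 0.1, 0, -1, 0, 0, 0, 0, 0.1, 0, -1, 0, 0, 0, 0, 0.1, 0, -1, 0, 0, 0, 0, 0.1, 0, -1, 0, 0, 0, 0, 0.1, 0, -1, 0, 0, 0, 0, 0.1, 0, -1, 0, 0, 0, 0, 0.1]}}

```text
time_s: 3.63
eef_pos: [0.5597, 0.0356, 0.2054]
eef_rot: [[-0.065, 0.998, -0.0], [0.998, 0.065, 0.001], [0.001, -0.0, -1.0]]
force: [0.8, -0.0, 1.0]
finger_gap: 0.0518
gripper_force: 0.0
```

Request:
{"api": "step_arm", "payload": {"rows": [0, -0.25, 0, 0, 0, 0, 0.1, 0, -0.5, 0, 0, 0, 0, 0.1, 0, -0.7, 0, 0, 0, 0, 0.1, 0, -0.7, -0.2, 0, 0, 0, 0.1, 0, -0.7, -0.4, 0, 0, 0, 0.1, 0, -0.7, -0.6, 0, 0, 0, 0.1, 0, -0.7, -0.8, 0, 0, 0, 0.1, 0, -0.7, -0.9, 0, 0, 0, 0.1, 0, -0.7, -0.9, 0, 0, 0, 0.1, 0, -0.7, -0.9, 0, 0, 0, 0.1]}}

```text
time_s: 4.47
eef_pos: [0.5595, -0.0707, 0.07]
eef_rot: [[-0.063, 0.998, -0.001], [0.998, 0.063, 0.0], [0.0, -0.001, -1.0]]
force: [0.2, 1.1, 0.3]
finger_gap: 0.0519
gripper_force: 0.0
```

Request:
{"api": "step_arm", "payload": {"rows": [0, 0, -0.15, 0, 0, -0.002, 0.1, 0, 0, -0.3, 0, 0, -0.002, 0.1, 0, 0, -0.375, 0, 0, -0.002, 0.1, 0, 0, -0.375, 0, 0, -0.002, 0.1, -0.002, 0.03, -0.375, 0, 0, -0.002, 0.1, -0.004, 0.06, -0.375, 0, 0, -0.002, 0.1, -0.006, 0.1, -0.375, 0, 0, -0.002, 0.1, -0.008, 0.14, -0.375, 0, 0, -0.002, 0.1, -0.01, 0.18, -0.375, 0, 0, -0.002, 0.1, -0.012, 0.22, -0.375, 0, 0, -0.002, 0.1]}}

```text
time_s: 5.3
eef_pos: [0.5582, -0.0371, 0.0147]
eef_rot: [[-0.056, 0.998, 0.001], [0.998, 0.056, 0.0], [0.0, 0.001, -1.0]]
force: [0.1, -0.6, 0.1]
finger_gap: 0.0517
gripper_force: 0.1
```

Request:
{"api": "step_arm", "payload": {"rows": [-0.001, 0.02, 0, 0, 0, 0, 0.1, -0.002, 0.04, 0, 0, 0, 0, 0.1, -0.003, 0.06, 0, 0, 0, 0, 0.1, -0.004, 0.08, 0, 0, 0, 0, 0.1, -0.006, 0.1, 0, 0, 0, 0, 0.1, -0.007, 0.12, 0, 0, 0, 0, 0.1, -0.008, 0.135, 0, 0, 0, 0, 0.1, -0.009, 0.15, 0, 0, 0, 0, 0.1, -0.009, 0.16, 0, 0, 0, 0, 0.1, -0.009, 0.16, 0, 0, 0, 0, 0.1]}}

```text
time_s: 6.13
eef_pos: [0.5567, -0.0138, 0.0142]
eef_rot: [[-0.056, 0.998, 0.0], [0.998, 0.056, 0.0], [0.0, 0.0, -1.0]]
force: [0.6, -0.4, -0.3]
finger_gap: 0.0519
gripper_force: 0.4
```

```bash
python3 t.py; python3 -c "
from h import *
print(readout.read_state()['force'])"
```

```text
top all tiles  tray x [-0.109   0.0536] y [-0.1593 -0.0058]
0.0145 38 [[-0.109, 0.0486], [-0.1593, -0.0084]] ((-14.23162841796875, -98.61625671386719), (200.9954071044922, 100.65851593017578), 30.084043502807617)
stop tray x [0.06342662 0.06381378 0.06490314 0.06860978 0.06934136] ((66.58845520019531, -22.244152069091797), (35.231040954589844, 5.852208137512207), 89.31036376953125)
scene all tiles  tray x [-0.0814  0.0284] y [-0.1133 -0.0079]
0.046 2202 [[-0.0746, 0.0266], [-0.1037, -0.0097]] ((-23.340484619140625, -64.60014343261719), (101.63127136230469, 106.40837097167969), 4.977910995483398)
0.038 200 [[-0.0828, 0.0271], [-0.1122, -0.0068]] ((-26.981544494628906, -63.473297119140625), (107.2630386352539, 107.23497772216797), 5.68381404876709)
0.03 161 [[-0.0822, 0.0252], [-0.1127, -0.01]] ((-28.282482147216797, -63.726905822753906), (104.21231842041016, 106.54576110839844), 5.225917816162109)
0.022 218 [[-0.0686, 0.0285], [-0.1118, -0.0138]] ((-23.07695960998535, -63.4744987487793), (99.49544525146484, 102.33164978027344), 88.98905944824219)
0.0145 28 [[-0.0999, 0.0281], [-0.1116, -0.0179]] ((-38.30036926269531, -68.54183197021484), (100.38585662841797, 132.3126983642578), 89.32369232177734)
stop tray x [0.07344509 0.07381046 0.07435602 0.07494538 0.07526758] ((74.60000610351562, -61.76103973388672), (114.38683319091797, 1.7375693321228027), 89.91524505615234)
[0.573  0.0926]
[ 0.56583083 -0.36192433 -0.6517326 ]
```

Request:
{"api": "step_arm", "payload": {"rows": [-0.001, 0.015, 0, 0, 0, 0, 0.1, -0.002, 0.03, 0, 0, 0, 0, 0.1, -0.003, 0.04, 0, 0, 0, 0, 0.1, -0.003, 0.05, 0, 0, 0, 0, 0.1, -0.003, 0.055, 0, 0, 0, 0, 0.1, -0.003, 0.06, 0, 0, 0, 0, 0.1, -0.003, 0.06, 0, 0, 0, 0, 0.1, -0.003, 0.06, 0, 0, 0, 0, 0.1, -0.003, 0.06, 0, 0, 0, 0, 0.1, -0.003, 0.06, 0, 0, 0, 0, 0.1]}}

```text
time_s: 7.07
eef_pos: [0.556, -0.0052, 0.0142]
eef_rot: [[-0.056, 0.998, -0.0], [0.998, 0.056, 0.0], [0.0, -0.0, -1.0]]
force: [0.4, -1.0, 0.8]
finger_gap: 0.0516
gripper_force: 1.1
```

```bash
python3 t.py|grep -A6 scene; python3 -c "
from h import *
s=readout.read_state();print(s['force'],s['eef_pos'])
s=snap('scene');cv2.imwrite('pics/s1.png',cv2.resize(s['pixels'][200:350,220:420],None,fx=4,fy=4))"
```

```text
scene all tiles  tray x [-0.0778  0.0255] y [-0.1051 -0.0047]
0.046 2191 [[-0.0755, 0.0242], [-0.0948, -0.005]] ((-25.716129302978516, -55.89677047729492), (102.03966522216797, 102.46036529541016), 3.0106823444366455)
0.038 96 [[-0.0847, 0.0251], [-0.1048, -0.0057]] ((-29.345924377441406, -55.77592468261719), (108.09932708740234, 101.1812515258789), 2.015279769897461)
0.03 123 [[-0.0728, 0.0238], [-0.1051, -0.0116]] ((-30.700292587280273, -57.587066650390625), (94.65735626220703, 110.23748016357422), 89.11785125732422)
0.022 159 [[-0.0497, 0.0256], [-0.1039, -0.0142]] ((5.021697044372559, -72.88919067382812), (118.03650665283203, 52.029388427734375), 52.64617156982422)
0.0145 24 [[0.0074, 0.0253], [-0.1281, -0.0209]] ((19.229969024658203, -81.36851501464844), (121.77496337890625, 11.210332870483398), 79.66814422607422)
stop tray x [0.07336979 0.07372903 0.07432136 0.07491025 0.07517804] ((74.40230560302734, -62.00577926635742), (113.9481201171875, 1.6226179599761963), 89.84147644042969)
[-0.43784617 -2.66127274  0.75133677] [ 0.55596929 -0.00521798  0.01422017]
```

View pics/s1.png

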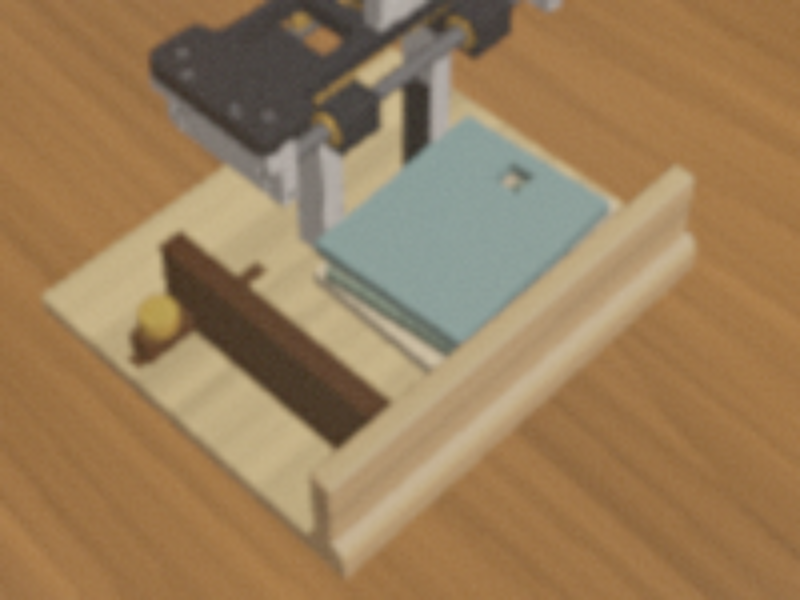

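The crop shows the tiles nearly on the fence, with only a small gap at (610,205), and still well short of the stop. I'll keep pushing towards the fence slowly and watch the force.

Request:
{"api": "step_arm", "payload": {"rows": [0, 0.007, 0, 0, 0, 0, 0.1, 0, 0.014, 0, 0, 0, 0, 0.1, 0, 0.02, 0, 0, 0, 0, 0.1, -0.001, 0.025, 0, 0, 0, 0, 0.1, -0.001, 0.03, 0, 0, 0, 0, 0.1, -0.001, 0.035, 0, 0, 0, 0, 0.1, -0.001, 0.04, 0, 0, 0, 0, 0.1, -0.002, 0.043, 0, 0, 0, 0, 0.1, -0.002, 0.043, 0, 0, 0, 0, 0.1, -0.002, 0.043, 0, 0, 0, 0, 0.1]}}

```text
time_s: 8.05
eef_pos: [0.556, 0.0012, 0.0143]
eef_rot: [[-0.056, 0.998, 0.0], [0.998, 0.056, -0.0], [-0.0, 0.0, -1.0]]
force: [0.0, -2.7, -0.6]
finger_gap: 0.0517
gripper_force: 1.8
```

Request:
{"api": "step_arm", "payload": {"rows": [0, 0.003, 0, 0, 0, 0, 0.1, 0, 0.006, 0, 0, 0, 0, 0.1, 0, 0.009, 0, 0, 0, 0, 0.1, 0, 0.011, 0, 0, 0, 0, 0.1, 0, 0.013, 0, 0, 0, 0, 0.1, 0, 0.013, 0, 0, 0, 0, 0.1, 0, 0.013, 0, 0, 0, 0, 0.1, 0, 0.013, 0, 0, 0, 0, 0.1, 0, 0.013, 0, 0, 0, 0, 0.1, 0, 0.013, 0, 0, 0, 0, 0.1]}}

```text
time_s: 8.88
eef_pos: [0.5559, 0.0023, 0.0143]
eef_rot: [[-0.055, 0.998, 0.0], [0.998, 0.055, -0.001], [-0.001, 0.0, -1.0]]
force: [0.2, -5.4, -0.3]
finger_gap: 0.0517
gripper_force: 2.8
```

Request:
{"api": "step_arm", "payload": {"rows": [0, 0.003, 0, 0, 0, 0, 0.1, 0, 0.006, 0, 0, 0, 0, 0.1, 0, 0.008, 0, 0, 0, 0, 0.1, 0, 0.008, 0, 0, 0, 0, 0.1, 0, 0.008, 0, 0, 0, 0, 0.1, 0, 0.008, 0, 0, 0, 0, 0.1, 0, 0.008, 0, 0, 0, 0, 0.1, 0, 0.008, 0, 0, 0, 0, 0.1, 0, 0.008, 0, 0, 0, 0, 0.1, 0, 0.008, 0, 0, 0, 0, 0.1]}}

```text
time_s: 9.72
eef_pos: [0.5559, 0.0023, 0.0143]
eef_rot: [[-0.055, 0.999, 0.0], [0.999, 0.055, -0.002], [-0.002, 0.0, -1.0]]
force: [0.2, -7.9, -0.7]
finger_gap: 0.0516
gripper_force: 3.8
```

```bash
python3 t.py|grep -A3 scene; python3 -c "
from h import *
s=readout.read_state();print(s['force'],s['eef_pos'])
s=snap('scene');cv2.imwrite('pics/s2.png',cv2.resize(s['pixels'][200:350,220:420],None,fx=4,fy=4))"
```

```text
scene all tiles  tray x [-0.0764  0.0263] y [-0.0976 -0.0045]
0.046 2029 [[-0.0757, 0.0238], [-0.088, -0.0049]] ((-26.537410736083984, -50.802677154541016), (93.52964782714844, 102.20589447021484), 89.95319366455078)
0.038 56 [[-0.0686, 0.0241], [-0.0971, -0.0101]] ((-10.118946075439453, -62.250457763671875), (100.20877075195312, 82.98380279541016), 19.51371192932129)
0.03 111 [[-0.0705, 0.0216], [-0.0965, -0.013]] ((-12.632125854492188, -65.10768127441406), (98.80148315429688, 80.62329864501953), 19.234399795532227)
[-0.72103844 -7.72138273 -0.40327236] [0.55587485 0.00226446 0.01425722]
```

View pics/s2.png

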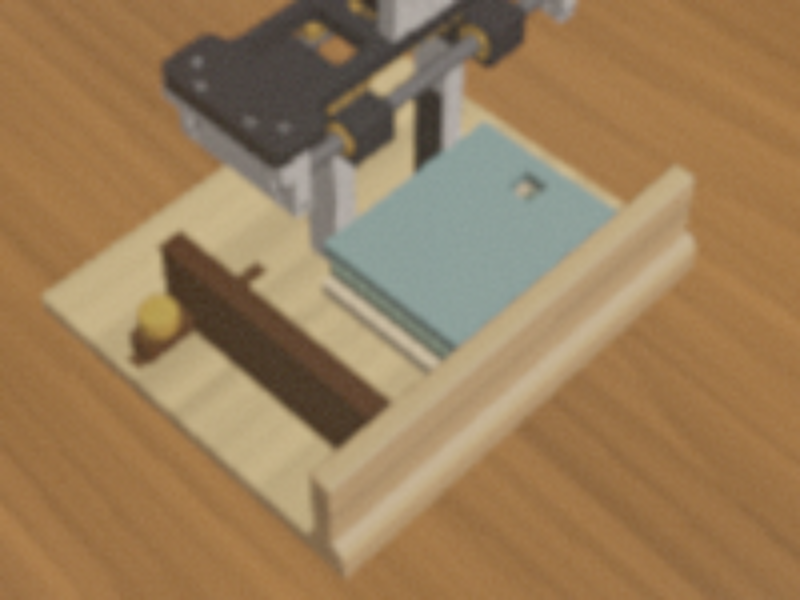

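The tiles now look square and close against the fence, and the tool has stopped advancing at about 8 N. Next I go round to the −x side with the fingers lying along the tray's y.

Request:
{"api": "step_arm", "payload": {"rows": [0, -0.1, 0, 0, 0, 0, 0.1, 0, -0.1, 0.25, 0, 0, 0, 0.1, 0, -0.1, 0.5, 0, 0, 0, -0.25, -0.1, 0, 0.5, 0, 0, 0.039, -0.25, -0.3, 0.1, 0.5, 0, 0, 0.078, -0.25, -0.5, 0.2, 0.5, 0, 0, 0.117, -0.25, -0.6, 0.28, 0.5, 0, 0, 0.156, -0.25, -0.6, 0.28, 0.5, 0, 0, 0.195, -0.25, -0.6, 0.28, 0.5, 0, 0, 0.234, -0.25, -0.6, 0.28, 0.5, 0, 0, 0.273, -0.25]}}

```text
time_s: 10.7
eef_pos: [0.465, 0.0487, 0.0895]
eef_rot: [[-0.797, 0.604, -0.001], [0.604, 0.797, 0.002], [0.002, 0.001, -1.0]]
force: [-0.3, 0.6, -0.1]
finger_gap: 0.0355
gripper_force: 0.0
```

Request:
{"api": "step_arm", "payload": {"rows": [0, 0, 0, 0, 0, 0.039, -0.25, 0, 0, 0, 0, 0, 0.078, -0.25, 0, 0, 0, 0, 0, 0.117, -0.25, 0, 0, 0, 0, 0, 0.156, -0.25, 0, 0, 0, 0, 0, 0.195, -0.25, 0, 0, 0, 0, 0, 0.227, -0.25, 0, 0, -0.15, 0, 0, 0.227, -0.25, 0, 0, -0.3, 0, 0, 0.227, -0.25, 0, 0, -0.3, 0, 0, 0.227, -0.25, 0, 0, -0.3, 0, 0, 0.227, -0.25]}}

```text
time_s: 11.53
eef_pos: [0.4646, 0.0474, 0.0438]
eef_rot: [[-0.998, -0.057, -0.003], [-0.057, 0.998, 0.001], [0.003, 0.001, -1.0]]
force: [0.1, -0.6, -0.5]
finger_gap: 0.0352
gripper_force: 0.0
```

Request:
{"api": "step_arm", "payload": {"rows": [0, 0, -0.1, 0, 0, 0, -0.25, 0, 0, -0.197, 0, 0, 0, -0.25, 0.04, 0.002, -0.197, 0, 0, 0, -0.25, 0.08, 0.004, -0.197, 0, 0, 0, -0.25, 0.11, 0.006, -0.197, 0, 0, 0, -0.25, 0.14, 0.008, -0.197, 0, 0, 0, -0.25, 0.17, 0.0095, -0.197, 0, 0, 0, -0.25, 0.2, 0.011, -0.197, 0, 0, 0, -0.25, 0.23, 0.013, -0.197, 0, 0, 0, -0.25, 0.255, 0.014, -0.197, 0, 0, 0, -0.25]}}

```text
time_s: 12.37
eef_pos: [0.5045, 0.0485, 0.0149]
eef_rot: [[-0.998, -0.056, 0.0], [-0.056, 0.998, -0.0], [-0.0, -0.0, -1.0]]
force: [-3.1, 0.1, 1.5]
finger_gap: 0.0351
gripper_force: 1.2
```

Request:
{"api": "step_arm", "payload": {"rows": [0.015, 0.001, 0, 0, 0, 0, -0.25, 0.03, 0.002, 0, 0, 0, 0, -0.25, 0.045, 0.0025, 0, 0, 0, 0, -0.25, 0.06, 0.003, 0, 0, 0, 0, -0.25, 0.07, 0.004, 0, 0, 0, 0, -0.25, 0.08, 0.0045, 0, 0, 0, 0, -0.25, 0.09, 0.005, 0, 0, 0, 0, -0.25, 0.1, 0.0055, 0, 0, 0, 0, -0.25, 0.11, 0.006, 0, 0, 0, 0, -0.25, 0.11, 0.006, 0, 0, 0, 0, -0.25]}}

```text
time_s: 13.2
eef_pos: [0.5205, 0.0493, 0.0146]
eef_rot: [[-0.998, -0.056, -0.001], [-0.056, 0.998, -0.0], [0.001, -0.0, -1.0]]
force: [-2.9, 0.4, 0.2]
finger_gap: 0.0351
gripper_force: 1.6
```

```bash
python3 t.py|grep -A3 scene; python3 -c "
from h import *
s=readout.read_state();print(s['force'],s['eef_pos'])"
```

```text
scene all tiles  tray x [-0.0655  0.0576] y [-0.1243 -0.0045]
0.046 2115 [[-0.052, 0.0571], [-0.0798, -0.0047]] ((-2.7455062866210938, -42.45528030395508), (121.43389129638672, 76.89019012451172), 0.02982226386666298)
0.038 62 [[-0.0638, -0.0233], [-0.0687, -0.0096]] ((-52.67647171020508, -38.10947036743164), (40.800716400146484, 59.18227767944336), 32.6348876953125)
0.03 27 [[-0.0652, -0.0277], [-0.0588, -0.0101]] ((-46.03586959838867, -33.657127380371094), (37.19070053100586, 49.003395080566406), 2.790386438369751)
[-3.14400136 -0.13159064  0.80060067] [0.52044794 0.04934704 0.01459272]
```

Request:
{"api": "step_arm", "payload": {"rows": [0.008, 0, 0, 0, 0, 0, -0.25, 0.016, 0.001, 0, 0, 0, 0, -0.25, 0.023, 0.001, 0, 0, 0, 0, -0.25, 0.029, 0.0015, 0, 0, 0, 0, -0.25, 0.034, 0.002, 0, 0, 0, 0, -0.25, 0.039, 0.002, 0, 0, 0, 0, -0.25, 0.043, 0.0025, 0, 0, 0, 0, -0.25, 0.046, 0.0025, 0, 0, 0, 0, -0.25, 0.048, 0.0025, 0, 0, 0, 0, -0.25, 0.048, 0.0025, 0, 0, 0, 0, -0.25]}}

```text
time_s: 14.13
eef_pos: [0.528, 0.0498, 0.0146]
eef_rot: [[-0.998, -0.056, 0.0], [-0.056, 0.998, 0.0], [-0.0, 0.0, -1.0]]
force: [-3.4, 0.2, -0.4]
finger_gap: 0.035
gripper_force: 1.7
```

Request:
{"api": "step_arm", "payload": {"rows": [0.003, 0, 0, 0, 0, 0, -0.25, 0.006, 0, 0, 0, 0, 0, -0.25, 0.009, 0, 0, 0, 0, 0, -0.25, 0.011, 0.001, 0, 0, 0, 0, -0.25, 0.012, 0.001, 0, 0, 0, 0, -0.25, 0.012, 0.001, 0, 0, 0, 0, -0.25, 0.012, 0.001, 0, 0, 0, 0, -0.25, 0.012, 0.001, 0, 0, 0, 0, -0.25, 0.012, 0.001, 0, 0, 0, 0, -0.25, 0.012, 0.001, 0, 0, 0, 0, -0.25]}}

```text
time_s: 14.97
eef_pos: [0.5293, 0.0498, 0.0146]
eef_rot: [[-0.998, -0.056, -0.001], [-0.056, 0.998, -0.0], [0.001, -0.0, -1.0]]
force: [-5.7, 0.5, 0.9]
finger_gap: 0.0349
gripper_force: 2.5
```

Request:
{"api": "step_arm", "payload": {"rows": [0.003, 0, 0, 0, 0, 0, -0.25, 0.006, 0, 0, 0, 0, 0, -0.25, 0.008, 0, 0, 0, 0, 0, -0.25, 0.01, 0, 0, 0, 0, 0, -0.25, 0.01, 0, 0, 0, 0, 0, -0.25, 0.01, 0, 0, 0, 0, 0, -0.25, 0.01, 0, 0, 0, 0, 0, -0.25, 0.01, 0, 0, 0, 0, 0, -0.25, 0.01, 0, 0, 0, 0, 0, -0.25, 0.01, 0, 0, 0, 0, 0, -0.25]}}

```text
time_s: 15.8
eef_pos: [0.5293, 0.0498, 0.0146]
eef_rot: [[-0.998, -0.056, -0.003], [-0.056, 0.998, -0.0], [0.003, -0.0, -1.0]]
force: [-7.9, 0.4, 3.3]
finger_gap: 0.0354
gripper_force: 3.9
```

```bash
python3 -c "
from h import *
s=readout.read_state();print(s['force'],s['eef_pos'])
s=snap('scene');cv2.imwrite('pics/s3.png',cv2.resize(s['pixels'][200:350,220:420],None,fx=4,fy=4))"
```

```text
[-7.88830368  0.38678731  3.34790947] [0.52927442 0.04978826 0.01462915]
```

View pics/s3.png

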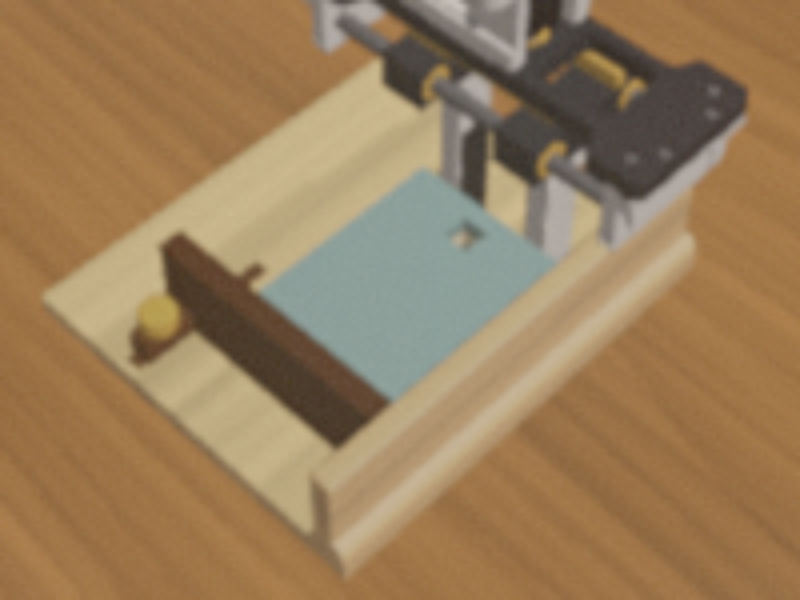

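All five layers look closed up against both the stop at (385,405) and the fence, and the tool has stalled again at 8 N. I'll give the fence side one more tap to confirm.

Request:
{"api": "step_arm", "payload": {"rows": [-0.1, -0.005, 0, 0, 0, 0, -0.25, -0.1, -0.005, 0.25, 0, 0, 0, -0.25, -0.1, -0.005, 0.5, 0, 0, 0, 0.1, 0, -0.2, 0.5, 0, 0, -0.039, 0.1, 0.2, -0.4, 0.5, 0, 0, -0.078, 0.1, 0.39, -0.48, 0.5, 0, 0, -0.117, 0.1, 0.39, -0.48, 0.5, 0, 0, -0.156, 0.1, 0.39, -0.48, 0.5, 0, 0, -0.195, 0.1, 0.39, -0.48, 0.5, 0, 0, -0.234, 0.1, 0.39, -0.48, 0.5, 0, 0, -0.273, 0.1]}}

```text
time_s: 16.68
eef_pos: [0.5931, -0.0224, 0.0906]
eef_rot: [[-0.691, 0.723, 0.007], [0.723, 0.691, -0.0], [-0.005, 0.005, -1.0]]
force: [-0.4, -0.2, 0.3]
finger_gap: 0.0517
gripper_force: 0.0
```

Request:
{"api": "step_arm", "payload": {"rows": [0, 0, 0, 0, 0, -0.039, 0.1, 0, 0, 0, 0, 0, -0.078, 0.1, 0, 0, 0, 0, 0, -0.117, 0.1, 0, 0, 0, 0, 0, -0.156, 0.1, 0, 0, 0, 0, 0, -0.195, 0.1, 0, 0, 0, 0, 0, -0.227, 0.1, 0, 0, -0.2, 0, 0, -0.227, 0.1, 0, 0, -0.4, 0, 0, -0.227, 0.1, 0, 0, -0.49, 0, 0, -0.227, 0.1, 0, 0, -0.49, 0, 0, -0.227, 0.1]}}

```text
time_s: 17.52
eef_pos: [0.5901, -0.022, 0.0138]
eef_rot: [[-0.057, 0.998, -0.0], [0.998, 0.057, -0.001], [-0.001, -0.0, -1.0]]
force: [-0.5, 0.4, 0.6]
finger_gap: 0.0514
gripper_force: 0.0
```

```bash
python3 -c "
from h import *
s=snap('wrist');cv2.imwrite('pics/w1.png',s['pixels']);s2=readout.read_state();print(s2['eef_pos'],s2['joints'],np.round(s['extrinsics'],3))"
```

```text
[ 0.59094313 -0.02221491  0.01547825] [-0.16831731  0.82219461  0.25466701  1.82979905 -0.3695328   0.53430896
  0.3848643 ] [[ 0.998 -0.054 -0.016  0.588]
 [ 0.057  0.956  0.288  0.061]
 [-0.001 -0.289  0.957  0.194]
 [ 0.     0.     0.     1.   ]]
```

View pics/w1.png

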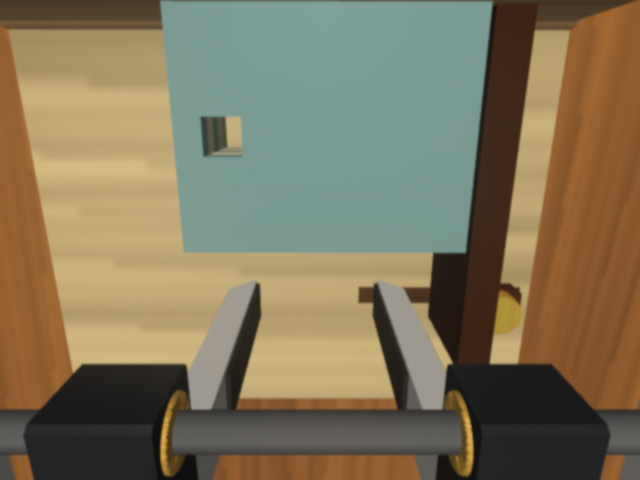

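The wrist view shows the top tile square, with its right edge on the stop at u≈490. The hole has corners (201,117), (242,117), (242,156) and (203,157), and the holes below line up.

Request:
{"api": "step_arm", "payload": {"rows": [-0.002, 0.03, 0.003, 0, 0, 0, 0.1, -0.004, 0.06, 0.003, 0, 0, 0, 0.1, -0.005, 0.09, 0.003, 0, 0, 0, 0.1, -0.007, 0.12, 0.003, 0, 0, 0, 0.1, -0.008, 0.14, 0.003, 0, 0, 0, 0.1, -0.009, 0.155, 0.003, 0, 0, 0, 0.1, -0.009, 0.165, 0.003, 0, 0, 0, 0.1, -0.01, 0.172, 0.003, 0, 0, 0, 0.1, -0.01, 0.177, 0.003, 0, 0, 0, 0.1, -0.01, 0.181, 0.003, 0, 0, 0, 0.1]}}

```text
time_s: 18.4
eef_pos: [0.5883, 0.0038, 0.0168]
eef_rot: [[-0.055, 0.998, 0.001], [0.998, 0.055, -0.001], [-0.001, 0.0, -1.0]]
force: [-0.7, -3.0, 1.4]
finger_gap: 0.0513
gripper_force: 1.3
```

```bash
python3 -c "
from h import *
st=readout.read_state();p=st['eef_pos'];a=.0559;d=p[:2]-[.573,.0926];print(st['force'],p,'tray y',-np.sin(a)*d[0]+np.cos(a)*d[1])
s=dict(np.load('/tmp/wrist.npz'))
for z in (.05,): 
  c=[ray(s,u,v,z) for u,v in ((201,117),(242,117),(242,156.5),(203,157))]; print(np.round(c,4),np.mean(c,0))
print('corners tile',[np.round(ray(s,*q,.05),4) for q in ((184,252),(467,252),(162,2),(491,2))])
q=np.array([-.0210,-.0403]);R=np.array([[np.cos(a),-np.sin(a)],[np.sin(a),np.cos(a)]]);print('hole by touch',R@q+[.573,.0926])
"
```

```text
[-0.65039319 -2.98428456  1.44827096] [0.58828192 0.00378864 0.01675889] tray y -0.08952644778192126
[[0.5501 0.0564 0.05  ]
 [0.5635 0.0572 0.05  ]
 [0.5635 0.0444 0.05  ]
 [0.5505 0.0435 0.05  ]] [0.55690044 0.05037876 0.05      ]
corners tile [array([0.543 , 0.0094, 0.05  ]), array([0.644 , 0.0152, 0.05  ]), array([0.539 , 0.0894, 0.05  ]), array([0.6386, 0.0951, 0.05  ])]
hole by touch [0.5542844  0.05118966]
```

Request:
{"api": "step_arm", "payload": {"rows": [0.005, -0.1, 0, 0, 0, 0, 0.1, 0.005, -0.1, 0.25, 0, 0, 0, 0.1, 0.005, -0.1, 0.5, 0, 0, 0, 0.5, -0.1, 0.1, 0.75, 0, 0, 0, 0.5, -0.2, 0.3, 1, 0, 0, 0, 0.5, -0.3, 0.5, 1, 0, 0, 0, 0.5, -0.4, 0.7, 1, 0, 0, 0, 0.5, -0.4, 0.9, 1, 0, 0, 0, 0.5, -0.4, 0.95, 1, 0, 0, 0, 0.5, -0.4, 0.95, 1, 0, 0, 0, 0.5]}}

```text
time_s: 19.23
eef_pos: [0.5275, 0.1514, 0.1665]
eef_rot: [[-0.062, 0.998, -0.0], [0.998, 0.062, 0.002], [0.002, -0.0, -1.0]]
force: [0.1, -0.6, -0.4]
finger_gap: 0.0705
gripper_force: 0.0
```

Request:
{"api": "step_arm", "payload": {"rows": [-0.1, 0.2, 0.05, 0, 0, 0, 0.5, -0.2, 0.45, 0.1, 0, 0, 0, 0.5, -0.3, 0.7, 0.1, 0, 0, 0, 0.5, -0.39, 0.93, 0.1, 0, 0, 0, 0.5, -0.39, 0.93, 0.1, 0, 0, 0, 0.5, -0.39, 0.93, 0.1, 0, 0, 0, 0.5, -0.39, 0.93, 0.1, 0, 0, 0, 0.5, -0.39, 0.93, 0.1, 0, 0, 0, 0.5, -0.39, 0.93, 0.1, 0, 0, 0, 0.5, -0.39, 0.93, 0.1, 0, 0, 0, 0.5]}}

```text
time_s: 20.07
eef_pos: [0.4705, 0.2853, 0.1817]
eef_rot: [[-0.053, 0.999, 0.0], [0.999, 0.053, -0.0], [-0.0, 0.0, -1.0]]
force: [0.2, -0.4, 0.1]
finger_gap: 0.0707
gripper_force: 0.0
```

```bash
cat > p.py <<'E'
from h import *
from scipy import ndimage
print(readout.read_state()['eef_pos'])
def handle(n,lo=.062,hi=.15,x=(.42,.52),y=(.24,.34)):
    s=snap(n); C=cloud(s); p=s['pixels'].astype(int); b,g,r=[p[...,i] for i in range(3)]
    m=(C[...,0]>x[0])&(C[...,0]<x[1])&(C[...,1]>y[0])&(C[...,1]<y[1])&(C[...,2]>lo)&(C[...,2]<hi)&(r-b>15)
    return s,C,m
for n in ['scene','top','wrist']:
    s,C,m=handle(n)
    if m.sum()<10: print(n,'none'); continue
    Q=C[m]; 
    for z in (.07,.085,.1,.115):
        k=Q[abs(Q[:,2]-z)<.004]
        if len(k)>3: print(n,z,len(k),np.round(k.min(0),4),np.round(k.max(0),4),np.round(np.median(k,0),4))
    print(n,'top z',np.percentile(Q[:,2],98), 'top mean',Q[Q[:,2]>np.percentile(Q[:,2],98)-.004].mean(0), 'cam',np.round(np.asarray(s['extrinsics'])[:3,3],3))
    cv2.imwrite('pics/%s_p.png'%n,s['pixels'])
s,C,_=handle('top'); st=(C[...,2]>.045)&(C[...,2]<.053)&(abs(C[...,0]-.468)<.05)&(abs(C[...,1]-.289)<.05)
print('stand top cam',cv2.minAreaRect((C[st][:,:2]*1000).astype(np.float32)))
E
python3 p.py
```

```text
[0.47046505 0.28531001 0.18169854]
scene 0.07 38 [0.4678 0.2821 0.0661] [0.4784 0.2978 0.0739] [0.4761 0.2918 0.0713]
scene 0.085 41 [0.4684 0.2823 0.0814] [0.4783 0.2976 0.0884] [0.4757 0.2918 0.0849]
scene 0.1 41 [0.4697 0.2828 0.096 ] [0.4783 0.2977 0.1039] [0.4756 0.292  0.1002]
scene 0.115 45 [0.4684 0.2832 0.1114] [0.4785 0.2978 0.119 ] [0.4757 0.2916 0.1148]
scene top z 0.12501078872539156 top mean [0.47068956 0.29023606 0.12357409] cam [0.896 0.386 0.612]
top 0.085 4 [0.4658 0.2827 0.0814] [0.4707 0.2841 0.0876] [0.4673 0.283  0.0843]
top 0.115 6 [0.4639 0.2828 0.1123] [0.477  0.2899 0.1182] [0.4704 0.2848 0.1152]
top top z 0.12787411690502498 top mean [0.47086053 0.29036304 0.1259272 ] cam [ 0.367 -0.021  1.478]
wrist 0.07 46 [0.4658 0.2935 0.0662] [0.4785 0.2974 0.0738] [0.4723 0.2964 0.0704]
wrist 0.085 60 [0.4644 0.2886 0.0811] [0.4789 0.2972 0.089 ] [0.4713 0.2964 0.0851]
wrist 0.1 75 [0.4645 0.2898 0.096 ] [0.4802 0.2973 0.1039] [0.472  0.2959 0.0997]
wrist 0.115 92 [0.4645 0.2891 0.111 ] [0.4797 0.2974 0.119 ] [0.472  0.2961 0.115 ]
wrist top z 0.12515719410745285 top mean [0.47215212 0.29001319 0.12380466] cam [0.468 0.369 0.362]
stand top cam ((471.19140625, 290.20269775390625), (71.24778747558594, 70.2290267944336), 86.52120208740234)
```

Request:
{"api": "step_arm", "payload": {"rows": [0, 0.032, -0.1, 0, 0, 0, 0.5, 0, 0.032, -0.3, 0, 0, 0, 0.5, 0, 0.032, -0.5, 0, 0, 0, 0.5, 0, 0.032, -0.65, 0, 0, 0, 0.3, 0, 0.032, -0.68, 0, 0, 0, 0, 0, 0.032, -0.68, 0, 0, 0, -0.3, 0, 0.032, -0.68, 0, 0, 0, -0.6, 0, 0.032, -0.68, 0, 0, 0, -1, 0, 0.032, -0.68, 0, 0, 0, -1, 0, 0.032, -0.68, 0, 0, 0, -1]}}

```text
time_s: 21.1
eef_pos: [0.4703, 0.2924, 0.0809]
eef_rot: [[-0.056, 0.998, 0.002], [0.998, 0.056, 0.001], [0.001, 0.002, -1.0]]
force: [-0.2, -0.5, -0.2]
finger_gap: 0.0272
gripper_force: 0.0
```

Request:
{"api": "step_arm", "payload": {"rows": [0, 0, 0, 0, 0, 0, -1, 0, 0, 0, 0, 0, 0, -1, 0, 0, 0, 0, 0, 0, -1, 0, 0, 0.05, 0, 0, 0, -1, 0, 0, 0.1, 0, 0, 0, -1, 0, 0, 0.2, 0, 0, 0, -1, 0, 0, 0.3, 0, 0, 0, -1, 0, 0, 0.4, 0, 0, 0, -1, 0, 0, 0.5, 0, 0, 0, -1, 0, 0, 0.5, 0, 0, 0, -1]}}

```text
time_s: 21.93
eef_pos: [0.4714, 0.2927, 0.1577]
eef_rot: [[-0.056, 0.998, 0.005], [0.998, 0.056, 0.003], [0.003, 0.005, -1.0]]
force: [0.9, -0.1, -0.2]
finger_gap: 0.0153
gripper_force: 30.0
```

Request:
{"api": "step_arm", "payload": {"rows": [0.05, -0.1, 0, 0, 0, 0, -1, 0.12, -0.25, 0, 0, 0, 0, -1, 0.2, -0.4, 0, 0, 0, 0, -1, 0.28, -0.55, 0, 0, 0, 0, -1, 0.36, -0.7, 0, 0, 0, 0, -1, 0.44, -0.85, 0, 0, 0, 0, -1, 0.5, -1, 0, 0, 0, 0, -1, 0.55, -1, 0, 0, 0, 0, -1, 0.55, -1, 0, 0, 0, 0, -1, 0.55, -1, 0, 0, 0, 0, -1]}}

```text
time_s: 22.77
eef_pos: [0.5517, 0.1427, 0.1541]
eef_rot: [[-0.056, 0.998, -0.001], [0.998, 0.056, 0.001], [0.001, -0.001, -1.0]]
force: [-0.2, -0.0, 0.3]
finger_gap: 0.0154
gripper_force: 30.0
```

Request:
{"api": "step_arm", "payload": {"rows": [0, -0.15, 0, 0, 0, 0, -1, 0, -0.3, 0, 0, 0, 0, -1, 0, -0.45, 0, 0, 0, 0, -1, 0, -0.55, 0, 0, 0, 0, -1, 0, -0.6, 0, 0, 0, 0, -1, 0, -0.6, -0.06, 0, 0, 0, -1, 0, -0.6, -0.12, 0, 0, 0, -1, 0, -0.6, -0.12, 0, 0, 0, -1, 0, -0.6, -0.12, 0, 0, 0, -1, 0, -0.6, -0.12, 0, 0, 0, -1]}}

```text
time_s: 23.6
eef_pos: [0.5519, 0.0532, 0.1362]
eef_rot: [[-0.058, 0.998, -0.001], [0.998, 0.058, 0.0], [0.0, -0.001, -1.0]]
force: [0.1, 0.2, -0.7]
finger_gap: 0.0154
gripper_force: 30.0
```

Run:
```python
from h import *
print(readout.read_state()['eef_pos'])
out=[]
for n,(r0,r1,c0,c1) in dict(wrist=(0,480,0,640),scene=(170,290,280,440)).items():
    s=snap(n); im=s['pixels'][r0:r1,c0:c1]; out.append(cv2.resize(im,(640,480) if n=='scene' else (640,480),interpolation=cv2.INTER_CUBIC))
cv2.imwrite('pics/w2.png',out[0]);cv2.imwrite('pics/s4.png',out[1])
```

```text
[0.55186894 0.0532376  0.13619005]
```

View pics/w2.png

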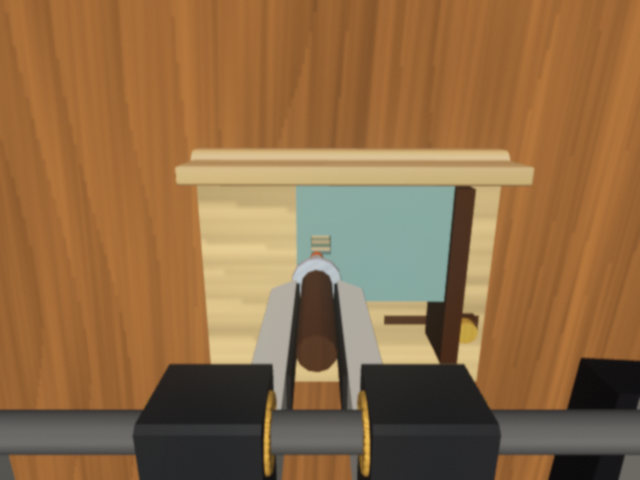

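View pics/s4.png

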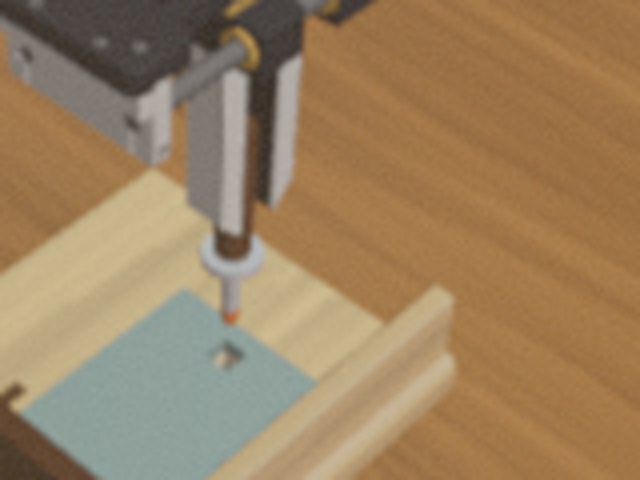

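The wrist view shows the orange tip at (316,256) and the hole just beyond it at (321,244). In the scene crop the tip is at (231,317) and the hole at (227,355). I'll measure the offset between them in each view.

```bash
cat > r.py <<'E'
from h import *
import sys
zt=float(sys.argv[1])
st=readout.read_state(); print(st['eef_pos'],st['force'])
for n in ['wrist','scene','top']:
    s=snap(n); C=cloud(s); p=s['pixels'].astype(int); b,g,r=[p[...,i] for i in range(3)]
    near=(abs(C[...,0]-.556)<.03)&(abs(C[...,1]-.052)<.03)
    hsv=cv2.cvtColor(s['pixels'],cv2.COLOR_BGR2HSV).astype(int)
    tip=near&(r-b>60)&(r-g>40)&(C[...,2]>.053)&(C[...,2]<.1)
    if tip.sum():
        v,u=np.nonzero(tip); print(n,'tip n',len(u),'px',u.mean(),v.mean(),'rows',v.min(),v.max(),'cloud',np.round(np.median(C[tip],0),4)); print('   tip end',ray(s,u[v>=v.max()-1].mean() if n!='wrist' else u.mean(),v.max() if n!='wrist' else v.min(),zt))
    tl=((b-r)>5)&(abs(C[...,0]-.59)<.09)&(abs(C[...,1]-.05)<.07)&(C[...,2]>.044)&(C[...,2]<.056)
    tl=cv2.medianBlur(tl.astype(np.uint8),3); cs,hi=cv2.findContours(tl,cv2.RETR_CCOMP,2)
    for c,q in zip(cs,hi[0] if hi is not None else []):
        if q[3]>=0 and cv2.contourArea(c)>12:
            x,y,w,h=cv2.boundingRect(c); M=cv2.moments(c); u,v=M['m10']/M['m00'],M['m01']/M['m00']; P=ray(s,u,v,.05); print(n,'hole px',round(u,1),round(v,1),w,h,cv2.contourArea(c),np.round(P,4))
    if n!='top':
        cc=near&(abs(r-b)<30)&(r>120)&(C[...,2]>zt+.03)&(C[...,2]<zt+.045)
        if cc.sum(): print(n,'collar',cc.sum(),np.round((C[cc].min(0)+C[cc].max(0))/2,4))
E
python3 r.py .068
```

```text
[0.55222794 0.05264454 0.13666925] [ 0.50012942 -0.20266561 -1.03222661]
wrist tip n 27 px 316.25925925925924 253.40740740740742 rows 252 255 cloud [0.5541 0.0533 0.0774]
   tip end [0.55434261 0.05087536 0.068     ]
wrist collar 609 [0.5548 0.0539 0.1102]
scene tip n 6 px 337.0 248.5 rows 248 249 cloud [0.5532 0.0532 0.0764]
   tip end [0.54889982 0.04899534 0.068     ]
scene hole px 336.3 258.8 10 9 48.5 [0.5537 0.053  0.05  ]
scene collar 74 [0.5523 0.0508 0.1099]
```

Run:
```python
from h import *
w=dict(np.load('/tmp/wrist.npz')); s=dict(np.load('/tmp/scene.npz'))
p=w['pixels'].astype(int); print((p[230:262:2,304:338:2,0]-p[230:262:2,304:338:2,2]))
for z in (.069,.071): print('w tip',ray(w,316.3,255,z),ray(w,316.3,253,z),'s tip',ray(s,337.75,250.2,z))
print('s hole',ray(s,336.3,258.8,.05),'s collar c',ray(s,338,233.3,.1085))
for q in ((311,235),(331,235),(311,254),(331,254)): print(ray(w,*q,.05))
```

```text
[[  22   23   22   22   23   22   23   24   23   24   25   23   24   25
    25   24   25]
 [  22   22   22   23   21   20   21   22   21   21   21   22   22   23
    25   24   25]
 [  22   22   23    8  -19  -22  -23  -23  -22  -21  -21  -22   -7   19
    25   24   24]
 [  22   21   22   -3  -45  -49  -48  -49  -48  -48  -49  -47  -34   12
    25   25   25]
 [  23   23   22    2  -31  -32  -31  -33  -32  -31  -31  -31  -24   13
    24   24   24]
 [  22   23   22   -3  -42  -46  -46  -46  -46  -45  -46  -46  -38   11
    24   25   24]
 [  21   22   22    1  -31  -32  -32  -33  -31  -32  -33  -32  -26   11
    24   25   25]
 [  23   22   22    6  -10  -10  -10  -10  -10  -10  -10   -9  -10   14
    25   25   25]
 [  22   22   21   -5  -36  -37  -36  -37  -36  -37  -37  -36  -33    7
    25   25   24]
 [  22   22   22  -10  -44  -45  -45  -45  -45  -45  -45  -45  -40    6
    25   26   25]
 [  23   22   22   11   -4  -13  -22  -18   -6   -3   -2   -2    0   17
    24   25   25]
 [  23   22   23   18  -12  -78 -109  -90  -32   13   19   19   19   23
    24   25   25]
 [  22   23   22    2  -71  -96  -93  -87  -85  -15   21   23   23   24
    25   24   24]
 [  22   21   18  -22  -47  -24  -20  -23  -38  -36   16   24   24   24
    25   25   24]
 [  20   10    0  -13  -12   -8   -6   -5   -6  -16    2   14   21   25
    25   26   25]
 [   4   -1    2    6    8   10   12   12   13    6    0   -3    0   10
    21   25   26]]
w tip [0.55445952 0.04926859 0.069     ] [0.55438579 0.05056934 0.069     ] s tip [0.55047747 0.05237147 0.069     ]
w tip [0.5544212  0.04996738 0.071     ] [0.55434807 0.05125764 0.071     ] s tip [0.55175053 0.0536015  0.071     ]
s hole [0.55367761 0.05291396 0.05      ] s collar c [0.55025101 0.05113386 0.1085    ]
[0.55057807 0.05625962 0.05      ]
[0.56364136 0.05700253 0.05      ]
[0.55127499 0.04313118 0.05      ]
[0.56451566 0.04388445 0.05      ]
```

Request:
{"api": "step_arm", "payload": {"rows": [0.017, 0.005, 0, 0, 0, 0, -1, 0.017, 0.005, -0.03, 0, 0, 0, -1, 0.017, 0.005, -0.06, 0, 0, 0, -1, 0.017, 0.005, -0.08, 0, 0, 0, -1, 0.017, 0.005, -0.08, 0, 0, 0, -1, 0.017, 0.005, -0.08, 0, 0, 0, -1, 0.017, 0.005, -0.08, 0, 0, 0, -1, 0.017, 0.005, -0.08, 0, 0, 0, -1, 0.017, 0.005, -0.08, 0, 0, 0, -1, 0.017, 0.005, -0.08, 0, 0, 0, -1]}}

```text
time_s: 24.68
eef_pos: [0.5547, 0.0526, 0.1248]
eef_rot: [[-0.056, 0.998, 0.0], [0.998, 0.056, 0.0], [0.0, 0.0, -1.0]]
force: [0.3, 0.5, -0.2]
finger_gap: 0.0154
gripper_force: 30.0
```

Run:
```python
from h import *
print(readout.read_state()['eef_pos'],readout.read_state()['eef_rot'][:,2])
w=snap('wrist'); s=snap('scene')
a=cv2.resize(w['pixels'][210:300,270:370],(400,360),interpolation=cv2.INTER_CUBIC)
b=cv2.resize(s['pixels'][215:275,305:372],(400,360),interpolation=cv2.INTER_CUBIC)
cv2.imwrite('pics/ws.png',np.hstack([a,b]))
```

```text
[0.55472074 0.05264035 0.12477514] [ 2.49536238e-04  1.07675766e-04 -9.99999963e-01]
```

View pics/ws.png

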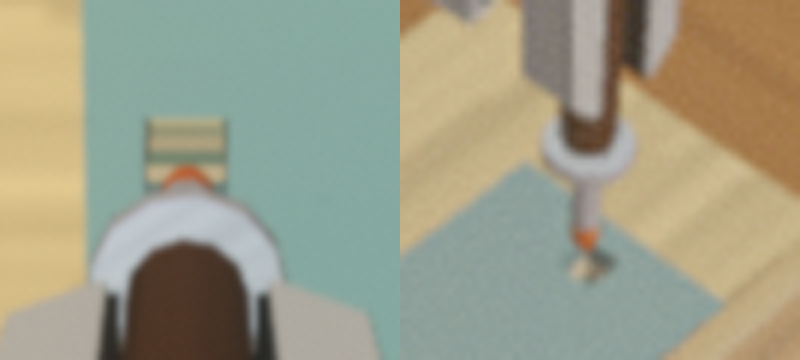

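Both crops show the tip centred on the hole in x. In the wrist crop the tip is at u 186 and the hole spans 147–226. In the scene crop the tip at (586,252) sits just above the hole at (588,264).

Run:
```python
from h import *
w=dict(np.load('/tmp/wrist.npz')); s=dict(np.load('/tmp/scene.npz'))
for z in (.055,.057,.059): print('w tip edge',ray(w,316.5,251.2,z)[:2],'s tip end',ray(s,336.2,257,z)[:2])
print('w hole +y edge',ray(w,316.5,239.3,.05)[:2],'s hole',ray(s,336.5,259,.05)[:2], 's corners',[np.round(ray(s,305+(u-400)/5.97,215+v/6,.05)[:2],4) for u,v in((562,268),(597,245),(613,262),(588,283))])
p=w['pixels'][232:262,316].astype(int); print(p.tolist())
```

```text
w tip edge [0.55698739 0.0510289 ] s tip end [0.55409415 0.05292054]
w tip edge [0.55694978 0.05170807] s tip end [0.55532222 0.05411767]
w tip edge [0.55691218 0.05238724] s tip end [0.55655029 0.05531481]
w hole +y edge [0.55664324 0.05719472] s hole [0.55373695 0.05346021] s corners [array([0.5602, 0.0495]), array([0.547 , 0.0501]), array([0.548 , 0.0577]), array([0.5586, 0.0584])]
[[160, 169, 137], [160, 170, 137], [160, 168, 137], [160, 169, 136], [161, 170, 137], [160, 170, 138], [158, 170, 144], [150, 172, 160], [137, 170, 171], [126, 161, 165], [119, 151, 152], [119, 150, 153], [123, 156, 165], [126, 160, 172], [126, 158, 170], [120, 149, 153], [114, 139, 130], [109, 132, 119], [102, 127, 129], [84, 116, 156], [62, 102, 177], [59, 99, 183], [83, 113, 176], [117, 132, 165], [136, 143, 155], [147, 151, 158], [161, 163, 167], [182, 178, 179], [197, 190, 186], [202, 194, 187]]
```

Request:
{"api": "step_arm", "payload": {"rows": [0, 0.007, 0, 0, 0, 0, -1, 0, 0.007, -0.015, 0, 0, 0, -1, 0, 0.007, -0.03, 0, 0, 0, -1, 0, 0.007, -0.045, 0, 0, 0, -1, 0, 0.007, -0.06, 0, 0, 0, -1, 0, 0.007, -0.075, 0, 0, 0, -1, 0, 0.007, -0.085, 0, 0, 0, -1, 0, 0.007, -0.1, 0, 0, 0, -1, 0, 0.007, -0.11, 0, 0, 0, -1, 0, 0.007, -0.11, 0, 0, 0, -1]}}

```text
time_s: 25.62
eef_pos: [0.5544, 0.0537, 0.1078]
eef_rot: [[-0.056, 0.998, -0.001], [0.998, 0.056, -0.0], [0.0, -0.001, -1.0]]
force: [-0.4, -1.2, 0.4]
finger_gap: 0.0156
gripper_force: 30.0
```

Request:
{"api": "step_arm", "payload": {"rows": [0, 0, -0.02, 0, 0, 0, -1, 0, 0, -0.04, 0, 0, 0, -1, 0, 0, -0.06, 0, 0, 0, -1, 0, 0, -0.08, 0, 0, 0, -1, 0, 0, -0.1, 0, 0, 0, -1, 0, 0, -0.12, 0, 0, 0, -1, 0, 0, -0.135, 0, 0, 0, -1, 0, 0, -0.15, 0, 0, 0, -1, 0, 0, -0.16, 0, 0, 0, -1, 0, 0, -0.16, 0, 0, 0, -1]}}

```text
time_s: 26.45
eef_pos: [0.5544, 0.0537, 0.0838]
eef_rot: [[-0.056, 0.998, -0.001], [0.998, 0.056, -0.0], [0.0, -0.001, -1.0]]
force: [0.8, 0.1, -0.5]
finger_gap: 0.0157
gripper_force: 30.0
```

Run:
```python
from h import *
st=readout.read_state();print(st['eef_pos'],st['force'],st['moment'])
s=snap('scene'); C=cloud(s); p=s['pixels'].astype(int); b,g,r=[p[...,i] for i in range(3)]
m=(abs(C[...,0]-.556)<.025)&(abs(C[...,1]-.052)<.025)&(abs(r-b)<25)&(r>130)&(C[...,2]>.051)&(C[...,2]<.075)
print(m.sum(),C[m].min(0),C[m].max(0))
```

```text
[0.55443629 0.0536767  0.08379695] [ 0.78905499  0.10643845 -0.48409353] [-0.08873383  0.07196324  0.00608646]
304 [0.53795437 0.02706945 0.05100905] [0.58052368 0.07680054 0.07478382]
```

Request:
{"api": "step_arm", "payload": {"rows": [0, 0, -0.004, 0, 0, 0, -1, 0, 0, -0.008, 0, 0, 0, -1, 0, 0, -0.011, 0, 0, 0, -1, 0, 0, -0.014, 0, 0, 0, -1, 0, 0, -0.016, 0, 0, 0, -1, 0, 0, -0.016, 0, 0, 0, -1, 0, 0, -0.016, 0, 0, 0, -1, 0, 0, -0.016, 0, 0, 0, -1, 0, 0, -0.016, 0, 0, 0, -1, 0, 0, -0.016, 0, 0, 0, -1]}}

```text
time_s: 27.33
eef_pos: [0.5546, 0.0537, 0.0818]
eef_rot: [[-0.056, 0.998, 0.0], [0.998, 0.056, 0.0], [0.0, 0.0, -1.0]]
force: [0.1, -1.1, -0.9]
finger_gap: 0.0157
gripper_force: 30.0
```

Request:
{"api": "step_arm", "payload": {"rows": [0, 0, -0.002, 0, 0, 0, -1, 0, 0, -0.004, 0, 0, 0, -1, 0, 0, -0.006, 0, 0, 0, -1, 0, 0, -0.007, 0, 0, 0, -1, 0, 0, -0.008, 0, 0, 0, -1, 0, 0, -0.008, 0, 0, 0, -1, 0, 0, -0.008, 0, 0, 0, -1, 0, 0, -0.008, 0, 0, 0, -1, 0, 0, -0.008, 0, 0, 0, -1, 0, 0, -0.008, 0, 0, 0, -1]}}

```text
time_s: 28.17
eef_pos: [0.5547, 0.0537, 0.0805]
eef_rot: [[-0.056, 0.998, 0.0], [0.998, 0.056, 0.0], [0.0, 0.0, -1.0]]
force: [0.3, 0.0, -0.3]
finger_gap: 0.0158
gripper_force: 30.0
```

Request:
{"api": "step_arm", "payload": {"rows": [0, 0, -0.002, 0, 0, 0, -1, 0, 0, -0.004, 0, 0, 0, -1, 0, 0, -0.006, 0, 0, 0, -1, 0, 0, -0.008, 0, 0, 0, -1, 0, 0, -0.01, 0, 0, 0, -1, 0, 0, -0.01, 0, 0, 0, -1, 0, 0, -0.01, 0, 0, 0, -1, 0, 0, -0.01, 0, 0, 0, -1, 0, 0, -0.01, 0, 0, 0, -1, 0, 0, -0.01, 0, 0, 0, -1]}}

```text
time_s: 29.0
eef_pos: [0.5547, 0.0537, 0.0802]
eef_rot: [[-0.056, 0.998, 0.0], [0.998, 0.056, 0.001], [0.001, 0.001, -1.0]]
force: [-2.3, 0.2, 10.7]
finger_gap: 0.0156
gripper_force: 30.0
```

Contact at 10.7 N, so the collar is on the tile. I'll ease up slightly, open gently, and rise.

Request:
{"api": "step_arm", "payload": {"rows": [0, 0, 0.008, 0, 0, 0, -1, 0, 0, 0.008, 0, 0, 0, -1, 0, 0, 0.008, 0, 0, 0, -0.6, 0, 0, 0.008, 0, 0, 0, -0.5, 0, 0, 0.008, 0, 0, 0, -0.4, 0, 0, 0.008, 0, 0, 0, -0.2, 0, 0, 0.008, 0, 0, 0, -0.1, 0, 0, 0.008, 0, 0, 0, 0, 0, 0, 0.008, 0, 0, 0, 0, 0, 0, 0.008, 0, 0, 0, 0]}}

```text
time_s: 29.83
eef_pos: [0.5546, 0.0537, 0.0802]
eef_rot: [[-0.056, 0.998, -0.0], [0.998, 0.056, 0.0], [0.0, -0.0, -1.0]]
force: [0.0, 1.0, -0.4]
finger_gap: 0.0472
gripper_force: 0.0
```

Request:
{"api": "step_arm", "payload": {"rows": [0, 0, 0.05, 0, 0, 0, 0, 0, 0, 0.1, 0, 0, 0, 0, 0, 0, 0.2, 0, 0, 0, 0, 0, 0, 0.35, 0, 0, 0, 0, 0, 0, 0.5, 0, 0, 0, 0, 0, 0, 0.7, 0, 0, 0, 0, 0, 0, 0.9, 0, 0, 0, 0, 0, 0, 1, 0, 0, 0, 0, 0, 0, 1, 0, 0, 0, 0, 0, 0, 1, 0, 0, 0, 0]}}

```text
time_s: 30.67
eef_pos: [0.555, 0.0538, 0.2313]
eef_rot: [[-0.056, 0.998, 0.002], [0.998, 0.056, 0.001], [0.001, 0.002, -1.0]]
force: [-0.2, -0.2, -0.4]
finger_gap: 0.0471
gripper_force: 0.0
```

Run:
```python
from h import *
st=readout.read_state();print(st['eef_pos'],st['force'])
w=snap('wrist'); s=snap('scene')
a=cv2.resize(w['pixels'][60:420,140:540],(400,360))
b=cv2.resize(s['pixels'][190:310,270:403],(400,360),interpolation=cv2.INTER_CUBIC)
cv2.imwrite('pics/fin.png',np.hstack([a,b]))
C=cloud(s); p=s['pixels'].astype(int); 
m=(abs(C[...,0]-.556)<.02)&(abs(C[...,1]-.052)<.02)&(p[...,2]-p[...,0]>10)&(C[...,2]>.06)&(C[...,2]<.14)
Q=C[m]
for z in(.07,.09,.11): k=Q[abs(Q[:,2]-z)<.006]; print(z,len(k),k.mean(0))
print(Q[:,2].max())
```

```text
[0.55501247 0.05380977 0.23134282] [-0.19484889 -0.19453458 -0.405377  ]
0.07 41 [0.55818434 0.05606603 0.07017536]
0.09 43 [0.55824602 0.05595953 0.09008057]
0.11 53 [0.55815719 0.05577871 0.11016619]
0.12662394274409122
```

View pics/fin.png

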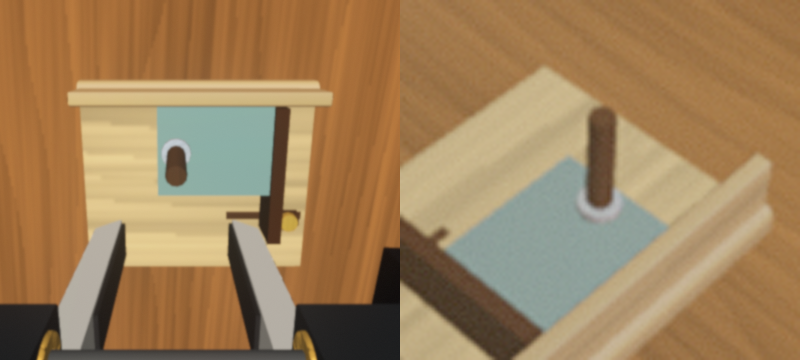

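The pick stands upright with its collar on the top tile at (600,205). The tiles sit against the stop and fence, and the arm is clear, so I'm handing in.

```bash
python3 -c "
from bench import bot
print(bot.sign_off())"
```

```text
the job is handed in; nothing more can be done
None
```

I handed the job in at about 31 s of the 58 s; no verdict came back. By camera and touch, all five tiles are home against the fence and end stop, and the pick stands upright through the holes with its collar on the top tile. The arm is clear, and its path stayed well away from the cup, sieve and canister, though I didn't re-measure them at the end.

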